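# Lift the boiled egg out of its cup with the tongs

## Task

Pick up the kitchen tongs by their black grips, close their jaws on the larger of the two eggs and lift it at least 10 cm up out of its egg cup, leaving the cup standing. Touch the egg only with the tongs, leave the small egg, its cup, the orange and the lime alone, and finish while still holding the egg in the air, squeezed in the tongs and clear of everything else.

Things in the scene. Friction and masses are not known exactly. Their poses are not given: they have to be found in the camera images.
- tongs: Sprung steel tongs, 235 mm long, 24 mm high lying on their side, 0.076 kg: a round bow 40 mm wide at the rear, two arms hinged to it 95 mm behind the origin, each with a black ribbed grip pad (64 long, 24 high) on its outer face. Origin: underside, midway between the arms below the middle of the pads, about the balance point. x points from bow to jaws, y across the arms (pressing the pads along y closes), z up
- tongs_left: the tongs' arm on the +y side with its jaw; origin on its hinge, at the underside. Both arms always close by equal amounts and spring open again. At rest the tongs measure 66 mm over the middle of the grip pads and the jaws stand 75 mm apart; each mm by which the pads are pressed together brings the jaws 2 mm closer
- tongs_right: the tongs' arm on the -y side with its jaw; origin on its hinge, at the underside. The spring takes about 0.9 N per mm of squeeze over the pads: 7 mm (pads 59 mm over, 6 N) carries the tongs level with the jaws still about 62 mm apart. The jaws meet the large egg at about 48 mm over the pads and 16 N; of force beyond that, half reaches the egg (40 N on the pads: about 12 N, plenty)
- tongs_grip (a point): point midway between the two black grip pads, 12 mm above the tongs' underside
- tongs_jaws (a point): point midway between the two jaws, 100 mm ahead of tongs_grip along the tongs' x, 12 mm above the underside; the jaws are dished plates 32 mm long and 24 mm high about this point, their upper and lower rims 10 mm above and below it
- large_egg: the larger egg, brown, rigid (hard-boiled), 44 mm across and 56 mm tall, 0.06 kg, sitting loosely upright in its cup, blunt end down; origin at its lower end, z up
- large_egg_middle (a point): centre of the large egg at its widest height, 26 mm above its lower end and about 50 mm above the worktop; the cup's rim is 13 mm lower
- large_egg_cup: loose white egg cup, 36 mm high, 48 mm across the foot, 45 mm across the rim, holding the large egg; origin at the centre of its underside
- small_egg: the smaller egg, 35 mm across and 45 mm tall, in its own smaller cup; to be left alone; origin at its lower end
- small_egg_cup: the small egg's white cup, fixed in place, 29 mm high, 38 mm across the foot; its place and that of the large cup are swapped at random; origin at the centre of its underside
- orange: orange, 74 mm across, 64 mm tall, bystander; origin under its centre
- lime: lime, 57x46x45 mm, bystander; origin under its centre
Things that resemble listed ones, but are neither listed nor needed, are in the scene too. What is shaped like the large_egg_cup but blue is not meant.

How it is judged:
By the outcome, as a careful person would: the job done as asked, in the order asked, and still so for the second after the job is handed in, while the arm keeps its last pose, push and grip.
It also fails if it takes over 38 s, if anything falls off the work surface, if the arm or the gripper's body presses on something with over 40 N, if the wrist force passes 120 N, or if a joint passes its speed limit or range.

## Robot

A 6-joint arm with a two-finger parallel gripper is mounted at the origin on a cart in front of the work surface, level with it; the furniture and walls round the work are solid. World frame = base frame: x ahead of the robot, y to its left, z up, the work surface at z = 0. Lengths are in mm, angles in rad, forces in N, time in s.
With the tool pointing down it reaches from about 275 to 1000 mm from the base axis. Payload 8.4 kg.
Tool frame: the origin (TCP) lies at the very end of the fingers, on their centre line; the grasp point (between the pads) lies 19 mm behind it (r.pinch_z is the distance from the TCP to the grasp point, in mm); z points along the fingers, y is the line along which they close (so a half turn about z gives the same grasp; the last joint's range is limited). The gripper opens to 85 mm and grips with 20 to 120 N. Pads are 22 mm wide; open, the fingers measure 114 mm over their backs; the gripper's body (76 mm by 85 mm) begins 54 mm behind the grasp point. The pads swing forward as they close: fully open they stand 13 mm farther back than shut.
Start: joints at [1.136, 0.353, 1.633, -0, 1.155, -0.002], TCP at [262.133, 567.375, 231.281] pointing down, gripper open.
Joint ranges: [-2.63, 2.63], [-0.92, 2.1], [0.06, 2.66], [-1.3, 4.44], [0, 2.69], [-3.02, 3.02]. Speed limits (rad/s): [2.22, 2.22, 2.79, 3.14, 3.14, 3.14].

## Interface

Orientations are given as [roll, pitch, yaw] about the fixed x, y, z axes, in that order (R = Rz(yaw) Ry(pitch) Rx(roll)).
In Python, from rig import r gives the robot as it stands.
- The arm moves only by the tool carry_out, never from a script. Its argument "series" is a list of rows, each a list of 7 numbers: the turn, a rotation vector about the tool's x, y, z as a fraction of full scale, then the shift along the tool's x, y, z as a fraction of full scale, then the gripper command: -1 is fully open, 1 is shut, values between are in proportion. A call has 1 to 8 rows; each row is the pose to reach, as a shift and turn from the pose commanded when the call began, along the tool's axes at that moment, turning the shorter way round; what a row does not reach only later rows make up. Full scale, the value 1, is 0.25 m for a shift and pi rad for a turn. A row lasts 1/8 s, in which the tool goes at most 62.5 mm and 10.7 degrees, less where a joint would pass 70% of its speed; a pose out of reach is approached as far as the arm can. A call with a number of a shift or a turn outside -1 to 1 is refused whole. A call with a gripper value outside its range is refused whole. The fingers move at their own pace and stop on an object; "force" is the grip in N (left out, the last holds). Time passes only in rows, so rows that repeat a pose let the fingers close. It gives the time, the measured TCP pose, the force, the opening and the grip force at its end, in the units of the state.
- r.sense(): the state, without advancing time (a new reading comes with each control period).
- r.grab_frame(name): name is "side" or "top" or "wrist"; returns the picture (420x560x3 uint8, red, green, blue); there is no depth.
- r.get_calibration(name): a dict with "K" (3x3 intrinsics, pixels), "pose" (4x4, takes a point from camera to world coordinates). Camera axes: x right, y up, looking along -z (the intrinsics and any distortion apply to the point x, -y, -z); pixel columns grow to the right and rows downward; lengths in mm; the calibration is good to about 2 mm. A picture is of the moment at which its call begins: read the wrist's pose just before it. get_calibration takes no time and is no camera call; for the wrist camera it gives the pose at the moment of the call.
- r.sign_off(): hands the job in; it is judged then, once.
Trained networks look in the newest picture that a camera, given by its name, has taken for a name from the list of things; names that differ only in an ending like _2 or _b are one class to them, and where a whole thing is asked for, a point or a joint stands for the part that bears it (a point fixed in the world has none). Each returns a list of dicts, best first, with "score" (0 to 1); they miss things now and then, are a little off and sometimes report something else, mostly with a low value. They report only what shows in the picture. A call takes as long as a camera call. They do not tell look-alikes from the thing itself.
- r.silhouettes(camera, label): "region" (420x560 bool, what is visible of it) and "position" ([row, column] in pixels, amid what is visible of it).
The state is a dict: "clock": time; "qpos": joint angles; "qvel": joint speeds; "joint_efforts": joint torques, N m; "eef_pos": TCP position; "tcp_rot": TCP orientation; "contact_force": force on the tool from outside, world axes, zero at the start; "wrist_torque": the same for the moment, N m; "opening": opening from 0.0 (shut) to 1.0 (fully open); "grasp_force": force on a finger pad.
Only numpy, scipy, OpenCV 4.12 (cv2) and the standard library are available. Lean on these libraries where they do the work, as an engineer would, in place of code of your own. Each camera call takes 0.05 s, during which the arm holds its last target. There are 200 camera calls.

## Working session

There is one attempt and no reset: what is moved stays moved. The work goes in short steps, Python scripts to look and compute and a tool call to move; the robot and the scene stay as the last step left them, time stands still between calls to the robot, and variables do not carry over. Pictures are saved under pics/ and viewed, at most 11 in all, crops included, and the job is handed in when it is done.

Besides the shell and the picture viewer there is one more tool, called after "Call:" as a command line: name --pt "numbers of a row" for each row, then --argument value for the rest. carry_out: Moves the arm, as the interface text tells. Its arguments: {"type":"object","properties":{"series":{"type":"array"},"force":{"type":"number"}},"required":["series"]}

```bash
mkdir -p pics; ls; python3 - <<'E'
from rig import r
import cv2,numpy as np
s=r.sense();print(s)
for n in("top","side"):
    im=r.grab_frame(n);cv2.imwrite(f"pics/{n}0.png",im[:,:,::-1])
    c=r.get_calibration(n);print(n,c)
    for l in("tongs","tongs_jaws","large_egg","large_egg_cup","small_egg","small_egg_cup","orange","lime"):
        print(l,[(round(d["score"],2),np.round(d["position"]),int(d["region"].sum())) for d in r.silhouettes(n,l)])
E
```

```text
pics
{'clock': 0.0, 'qpos': array([ 1.13556289e+00,  3.53641710e-01,  1.63417793e+00, -1.17487213e-05,
        1.15519952e+00, -2.41649955e-03]), 'qvel': array([-0.00110758, -0.00107615, -0.0011983 ,  0.00050891,  0.00090101,
        0.00010528]), 'joint_efforts': array([ 7.72025669e-04, -6.05261564e+01, -3.42067409e+01, -3.20624747e-05,
        9.54378425e-03,  5.16747707e-05]), 'eef_pos': array([261.94468335, 566.90656727, 230.54696842]), 'tcp_rot': array([-3.14016613e+00,  7.29466491e-06,  2.70878048e+00]), 'contact_force': array([-0.37591064,  0.08243812,  1.02022184]), 'wrist_torque': array([-0.01486041,  0.00343686,  0.0170657 ]), 'grasp_force': 0.0, 'opening': 1.0012395724035419}
top {'K': array([[434.49760233,   0.        , 281.99445892],
       [  0.        , 434.49760233, 210.54650258],
       [  0.        ,   0.        ,   1.        ]]), 'pose': array([[ 9.00596693e-02,  9.75767864e-01, -1.99414973e-01,
         3.16121540e+02],
       [-9.95930178e-01,  8.89414518e-02, -1.45773009e-02,
         3.52249500e+01],
       [ 3.51219541e-03,  1.99916216e-01,  9.79806701e-01,
  
[... 983 characters left out ...]
8e-01,
        -5.58325827e+02],
       [ 3.38151269e-04,  7.84523248e-01,  6.20099314e-01,
         5.98629885e+02],
       [ 0.00000000e+00,  0.00000000e+00,  0.00000000e+00,
         1.00000000e+00]])}
tongs [(0.57, array([226., 228.]), 1108), (0.29, array([221., 310.]), 370)]
tongs_jaws [(0.88, array([222., 228.]), 1127)]
large_egg [(0.65, array([226., 311.]), 321)]
large_egg_cup [(0.8, array([338., 284.]), 804), (0.73, array([276., 310.]), 609), (0.64, array([174., 222.]), 256), (0.53, array([240., 309.]), 247)]
small_egg [(0.94, array([309., 371.]), 360)]
small_egg_cup []
orange [(0.86, array([213., 349.]), 754)]
lime [(0.79, array([184., 320.]), 252), (0.25, array([309., 367.]), 294)]
```

```bash
python3 - <<'E'
import cv2
a=cv2.imread("pics/top0.png")[100:310,130:430];cv2.imwrite("pics/top0c.png",cv2.resize(a,(800,560),interpolation=cv2.INTER_CUBIC))
a=cv2.imread("pics/side0.png")[140:380,130:430];cv2.imwrite("pics/side0c.png",cv2.resize(a,(750,600),interpolation=cv2.INTER_CUBIC))
E
```

```text
(no output)
```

View pics/top0c.png

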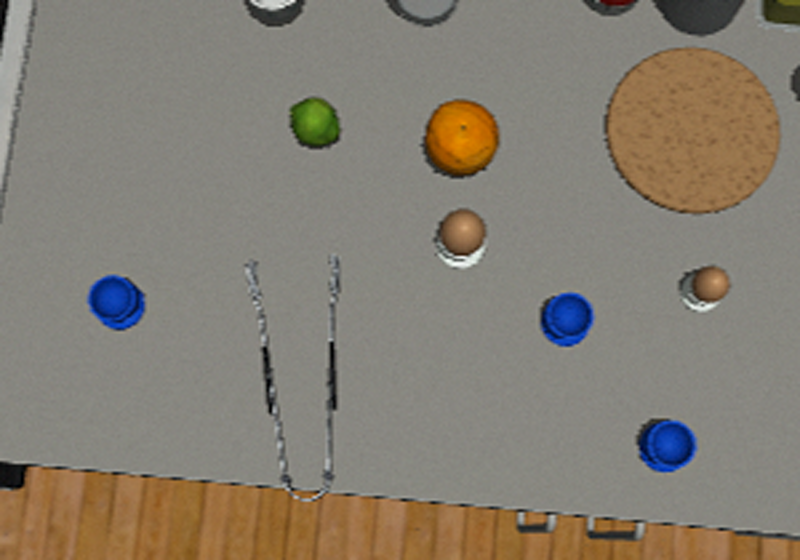

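View pics/side0c.png

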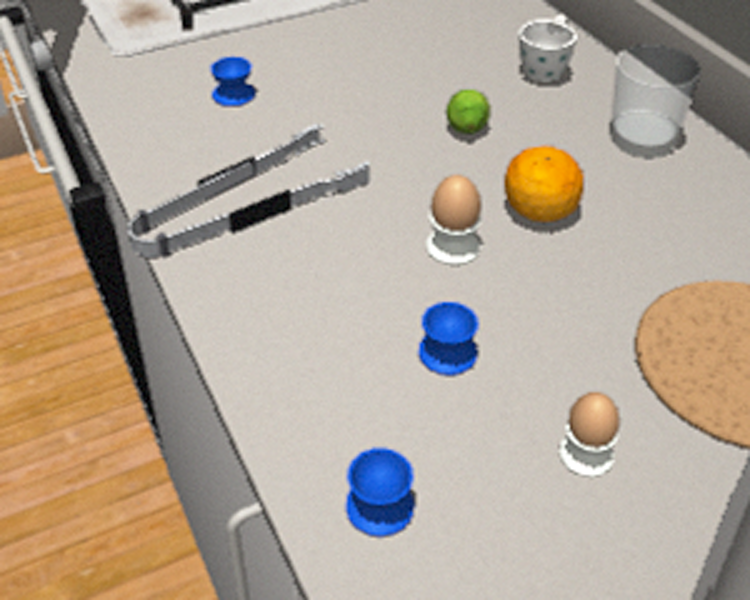

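Top crop: the tongs' black pads are at crop (268,380) and (332,375), with jaw tips at (250,265) and (334,258). There are two brown eggs in white cups. One at crop (462,232), full (303,187), is larger. The other at crop (710,285), full (396,207), is smaller. The three blue cups are look-alikes. I'll measure sizes to confirm which egg is the larger.

```bash
cat > h.py <<'E'
import numpy as np,cv2
from rig import r
def ray(n,px):
    c=r.get_calibration(n);K=c["K"];P=c["pose"];u,v=px
    d=np.array([(u-K[0,2])/K[0,0],-(v-K[1,2])/K[1,1],-1.]);d=P[:3,:3]@d
    return P[:3,3],d
def onz(n,px,z):
    o,d=ray(n,px);return o+d*(z-o[2])/d[2]
def tri(a,b):
    (o1,d1),(o2,d2)=ray("top",a),ray("side",b)
    t=np.linalg.lstsq(np.c_[d1,-d2],o2-o1,rcond=None)[0]
    p,q=o1+t[0]*d1,o2+t[1]*d2
    return (p+q)/2,np.linalg.norm(p-q)
def blobs(im,lo,hi,amin=20):
    hsv=cv2.cvtColor(im,cv2.COLOR_RGB2HSV);m=cv2.inRange(hsv,lo,hi)
    n,l,s,c=cv2.connectedComponentsWithStats(m)
    return [(np.round(c[i],1),s[i][:5].tolist()) for i in range(1,n) if s[i][4]>=amin]
E
python3 - <<'E'
from h import *
np.set_printoptions(precision=1,suppress=True)
T=cv2.imread("pics/top0.png")[:,:,::-1].copy();S=cv2.imread("pics/side0.png")[:,:,::-1].copy()
for n,im in(("top",T),("side",S)):
    print(n,"egg",blobs(im,(5,70,60),(14,190,255),60)); 
    print(n,"blue",blobs(im,(105,150,40),(130,255,255),40)); print(n,"blk",blobs(im[180:280] if n=="top" else im,(0,0,0),(180,255,50),15))
f=lambda x,y:(130+x/2.6667,100+y/2.6667)
for k,(p,z) in dict(padL=((268,380),24),padR=((332,375),24),jawL=((250,265),24),jawR=((334,258),24),hL=((284,478),24),hR=((328,478),24),bow=((308,498),24),blue1=((567,320),30),orange=((462,138),32),edge1=((100,472),0),edge2=((480,508),0)).items(): print(k,onz("top",f(*p),z))
E
```

```text
top egg [(array([400.8,  81.5]), [384, 67, 35, 30, 762]), (array([302.4, 187.6]), [295, 179, 17, 17, 123]), (array([395.6, 206. ]), [390, 200, 14, 13, 76]), (array([ 21.2, 352.5]), [3, 275, 38, 145, 760]), (array([142.2, 283.5]), [139, 275, 8, 22, 81]), (array([157.2, 284.2]), [151, 276, 11, 20, 102]), (array([277.5, 294.4]), [271, 287, 12, 18, 96]), (array([ 17.5, 301.2]), [13, 292, 11, 18, 84]), (array([144.9, 365.4]), [133, 297, 26, 123, 609]), (array([398.2, 306.5]), [391, 298, 13, 20, 111]), (array([130.5, 361.8]), [118, 305, 27, 115, 511]), (array([277.1, 321.4]), [272, 305, 9, 30, 83]), (array([260.8, 323.6]), [257, 313, 8, 20, 86]), (array([383.9, 341. ]), [379, 319, 16, 46, 218]), (array([516.3, 375.2]), [502, 318, 26, 102, 874]), (array([397.1, 364.9]), [389, 321, 14, 82, 366]), (array([  4.3, 366.5]), [0, 343, 12, 49, 184]), (array([381.4, 377.6]), [378, 366, 8, 25, 78]), (array([380.5, 405.6]), [376, 391, 10, 29, 138])]
top blue [(array([173.3, 212.9]), [163, 203, 21, 21, 318]), (array([342.3, 219.3]), [333, 210, 20, 20, 299]), (array([379.8, 266.9]), [370, 258, 21, 19, 3
[... 2165 characters left out ...]
6]), [161, 69, 154, 82, 2365]), (array([156.1, 104.5]), [152, 101, 10, 7, 41]), (array([162.1, 113.1]), [158, 109, 10, 8, 51]), (array([168.5, 123.8]), [164, 121, 10, 6, 49]), (array([175.4, 135. ]), [171, 131, 10, 8, 41]), (array([135.1, 145.7]), [129, 143, 11, 7, 43]), (array([ 11. , 207.9]), [0, 162, 28, 92, 1883]), (array([169.7, 237.6]), [145, 168, 48, 143, 1079]), (array([233.5, 224.2]), [222, 217, 24, 16, 175])]
padL [444.1 173.1  24. ]
padR [454.3 113.4  24. ]
jawL [553.2 203.   24. ]
jawR [567.4 123.2  24. ]
hL [354.5 147.9  24. ]
hR [358.2 107.3  24. ]
bow [338.3 123.8  24. ]
blue1 [ 526.  -103.7   30. ]
orange [697.   10.2  32. ]
edge1 [345.2 324.9   0. ]
edge2 [344.2 -37.    0. ]
```

```bash
python3 - <<'E'
from h import *
np.set_printoptions(precision=3,suppress=True)
print("egg",tri((303.3,187.2),(312,221.8)), onz("top",(303.3,187.2),52),"small",tri((396.2,206.3),(367.3,308)))
print("blue",[tri(a,b) for a,b in(((342.5,219.5),(309.3,275)),((173.3,213),(222.5,172)),((380,267),(281.6,336.5)))])
T=cv2.imread("pics/top0.png")[:,:,::-1].copy()
g=T[224:258,222:262].max(2);m=(g<60)
n,l,s,c=cv2.connectedComponentsWithStats(m.astype(np.uint8))
for i in range(1,n):
    if s[i][4]>10:
        q=c[i]+[222,224];print("pad",q,s[i],onz("top",q,24)[:2])
        ys,xs=np.nonzero(l==i);P=np.array([onz("top",(x+222,y+224),20)[:2] for x,y in zip(xs,ys)]);vx=cv2.fitLine(P.astype(np.float32),2,0,.01,.01).ravel();print(np.arctan2(vx[1],vx[0]))
s=r.sense();c=r.get_calibration("wrist")["pose"];print(c, s["eef_pos"],s["tcp_rot"])
E
```

```text
egg (array([597.956,   2.53 ,  50.864]), np.float64(2.3295617103389104)) [596.522   2.969  52.   ] small (array([ 572.031, -235.29 ,   40.885]), np.float64(1.7361490470303362))
blue [(array([ 530.731, -105.275,   18.62 ]), np.float64(2.65420842622185)), (array([507.607, 327.96 ,  19.665]), np.float64(1.6001106703184456)), (array([ 418.423, -206.345,   18.219]), np.float64(2.320546542722276))]
pad [254.341 242.268] [31  4  3 26 41] [450.081 113.414]
0.1317254
pad [229.526 235.105] [ 7  6  3 10 19] [462.508 177.691]
0.18242127
pad [230.579 247.421] [ 8 18  3 13 19] [431.734 171.498]
0.17069659
[[  0.419  -0.86   -0.291 187.033]
 [  0.908   0.397   0.134 601.498]
 [  0.001  -0.321   0.947 373.719]
 [  0.      0.      0.      1.   ]] [262.126 567.374 231.288] [-3.142  0.     2.709]
```

```bash
python3 - <<'E'
import cv2,numpy as np
T=cv2.imread("pics/top0.png");a=T[165:225,280:310+15];b=T[180:240,375:420]
cv2.imwrite("pics/eggs.png",cv2.resize(np.hstack([a,b]),(780,520),interpolation=cv2.INTER_CUBIC))
E
```

```text
(no output)
```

View pics/eggs.png

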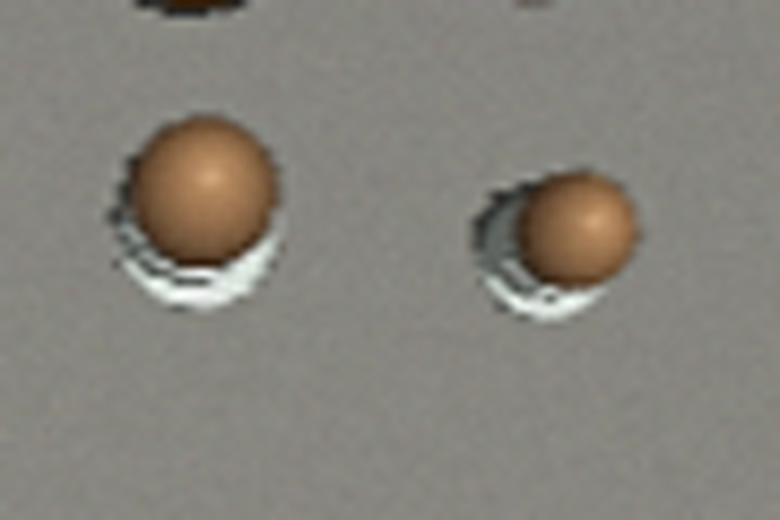

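The enlarged crop has the bigger egg on the left, top px (303,187). It is about 41 mm wide with its middle at z≈51. The other is about 33 mm wide with its middle at z≈41. The left one is the large egg, at about (597.5, 2.6). Next I move over the tongs.

Call:
carry_out --pt "0 0 -0.19 -0.69 -0.61 0.1 -1" --pt "0 0 -0.19 -0.69 -0.61 0.1 -1" --pt "0 0 -0.19 -0.69 -0.61 0.1 -1" --pt "0 0 -0.19 -0.69 -0.61 0.1 -1" --pt "0 0 -0.19 -0.69 -0.61 0.1 -1" --pt "0 0 -0.19 -0.69 -0.61 0.1 -1"

```text
clock: 1.65
eef_pos: [355.1, 357.1, 206.6]
tcp_rot: [3.141, 0.001, -2.979]
contact_force: [-0.4, -0.1, 0.2]
opening: 1.004
grasp_force: 0.0
```

```bash
cat >> h.py <<'E'
def Rm(e):
    from scipy.spatial.transform import Rotation as Q
    return Q.from_euler("xyz",e)
def plan(x,y,z,yaw):
    """commanded shift/turn fractions to reach the pose (tool down)"""
    s=r.sense();R=Rm(s["tcp_rot"]);T=Rm([np.pi,0,yaw])
    print("now",s["clock"],np.round(s["eef_pos"],1),np.round(s["tcp_rot"],4),"op",round(s["opening"]*85,1),"F",np.round(s["contact_force"],1),round(s["grasp_force"],1))
    print("turn",np.round((R.inv()*T).as_rotvec()/np.pi,4),"shift",np.round(R.inv().apply(np.array([x,y,z])-s["eef_pos"])/250,4))
E
python3 -c "
from h import *
plan(440,144,170,3.31)"
```

```text
now 1.65 [355.1 357.1 206.6] [ 3.1408e+00  6.0000e-04 -2.9788e+00] op 85.3 F [-0.4 -0.1  0.2] 0.0
turn [ 0.0003  0.0002 -0.0018] shift [-0.197  -0.8962  0.146 ]
```

Call:
carry_out --pt "0 0 0 -0.2 -0.896 0.146 -1" --pt "0 0 0 -0.2 -0.896 0.146 -1" --pt "0 0 0 -0.2 -0.896 0.146 -1" --pt "0 0 0 -0.2 -0.896 0.146 -1" --pt "0 0 0 -0.2 -0.896 0.146 -1" --pt "0 0 0 -0.2 -0.896 0.146 -1"

```text
clock: 2.4
eef_pos: [440.9, 144.9, 169.9]
tcp_rot: [3.141, 0.0, -2.977]
contact_force: [-0.5, 1.0, -0.2]
opening: 0.997
grasp_force: 0.0
```

```bash
python3 - <<'E'
from h import *
plan(448,144,60,3.31)
im=r.grab_frame("wrist");cv2.imwrite("pics/w1.png",cv2.resize(im,(784,588))[:,:,::-1]);cv2.imwrite("pics/w1raw.png",im[:,:,::-1])
for l in("tongs_jaws","tongs_left"):print(l,[(round(d["score"],2),np.round(d["position"])) for d in r.silhouettes("wrist",l)])
E
```

```text
now 2.4 [440.9 144.9 169.9] [ 3.1411e+00  3.0000e-04 -2.9774e+00] op 84.7 F [-0.5  1.  -0.2] 0.0
turn [ 0.0001  0.0001 -0.0013] shift [-0.0272 -0.0082  0.4397]
tongs_jaws [(0.68, array([190., 248.]))]
tongs_left [(0.84, array([204., 312.]))]
```

View pics/w1.png

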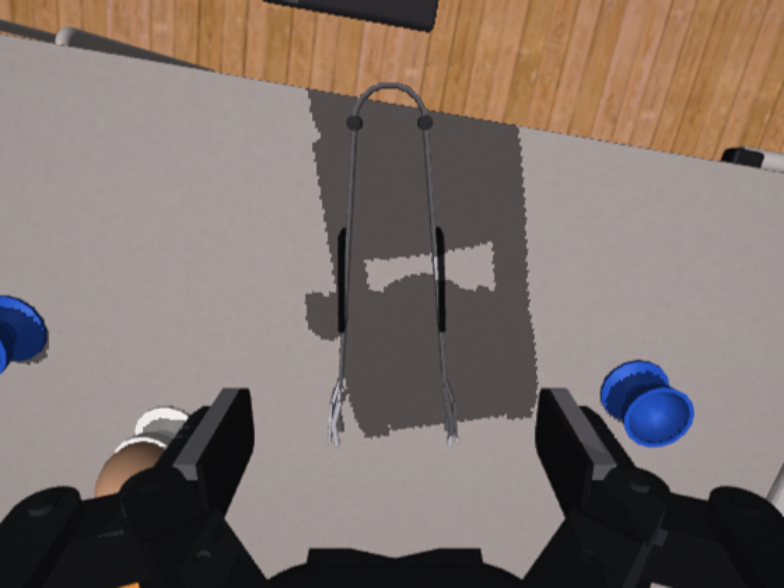

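The wrist view (scale 1.4) has the hinges at (354,123) and (425,123). The pads span (342,230–330) and (440,228–330), and the jaw tips are at (335,443) and (451,443).

```bash
python3 - <<'E'
from h import *
np.set_printoptions(precision=1,suppress=True)
f=lambda x,y:onz("wrist",(x/1.4,y/1.4),24)[:2]
H=[f(354,123),f(425,123)];A=[f(342,230),f(440,228)];B=[f(342,330),f(440,330)];J=[f(335,443),f(451,443)]
for n,p in zip("HABJ",(H,A,B,J)):
    m=(p[0]+p[1])/2;d=p[1]-p[0];print(n,p,m,"width",np.linalg.norm(d),"yaw",np.arctan2(-d[0],d[1]))
h=sum(H)/2;j=sum(J)/2;d=j-h;print("axis",np.arctan2(d[1],d[0]),np.linalg.norm(d))
E
```

```text
H [array([362.5, 109.4]), array([356., 148.])] [359.2 128.7] width 39.12120518996054 yaw 0.16633468523366615
A [array([422.8, 110.8]), array([412.1, 167.5])] [417.4 139.1] width 57.77284498942088 yaw 0.1868277297878422
B [array([486.2, 119.2]), array([476. , 180.2])] [481.1 149.7] width 61.8623614394822 yaw 0.16597666935964364
J [array([570.4, 125.6]), array([557.3, 204.1])] [563.8 164.8] width 79.54949866004188 yaw 0.16573343141119548
axis 0.1748991294459072 207.7805917996435
```

```bash
python3 - <<'E'
from h import *
s=r.sense();R=Rm(s["tcp_rot"]).as_matrix();c=r.get_calibration("wrist");P=np.linalg.inv(c["pose"]);K=c["K"]
print(r.pinch_z)
for back in(0,13):
    for y in(-57,-42.5,42.5,57):
        for x in (-11,11):
            p=s["eef_pos"]+R@np.array([x,y,-back]);q=P[:3,:3]@p+P[:3,3];u=K@np.array([q[0],-q[1],-q[2]]);print(back,y,x,np.round(u[:2]/u[2]*1.4))
E
```

```text
18.700000000000003
0 -57 -11 [224. 421.]
0 -57 11 [216. 361.]
0 -42.5 -11 [268. 421.]
0 -42.5 11 [262. 361.]
0 42.5 -11 [523. 421.]
0 42.5 11 [529. 361.]
0 57 -11 [566. 421.]
0 57 11 [574. 361.]
13 -57 -11 [210. 445.]
13 -57 11 [201. 381.]
13 -42.5 -11 [257. 445.]
13 -42.5 11 [251. 381.]
13 42.5 -11 [533. 445.]
13 42.5 11 [540. 381.]
13 57 -11 [580. 445.]
13 57 11 [589. 381.]
```

```bash
python3 -c "
from h import *
plan(450,144.6,-3,3.3136)"
```

```text
now 2.55 [440.6 145.2 170. ] [ 3.1413e+00  3.0000e-04 -2.9756e+00] op 85.0 F [-0.5 -0.1 -0.2] 0.0
turn [ 0.0001  0.0001 -0.0019] shift [-0.0367 -0.0086  0.6919]
```

Call:
carry_out --pt "0 0 -0.002 -0.037 -0.008 0.2 -1" --pt "0 0 -0.002 -0.037 -0.008 0.4 -1" --pt "0 0 -0.002 -0.037 -0.008 0.55 -1" --pt "0 0 -0.002 -0.037 -0.008 0.6 -1" --pt "0 0 -0.002 -0.037 -0.008 0.64 -1" --pt "0 0 -0.002 -0.037 -0.008 0.67 -1" --pt "0 0 -0.002 -0.037 -0.008 0.69 -1" --pt "0 0 -0.002 -0.037 -0.008 0.69 -1" --force 20

```text
clock: 3.55
eef_pos: [450.3, 143.3, -2.5]
tcp_rot: [3.142, 0.0, -2.971]
contact_force: [0.7, 0.6, 1.1]
opening: 0.998
grasp_force: 0.0
```

Call:
carry_out --pt "0 0 0 0 0 0 -0.6" --pt "0 0 0 0 0 0 -0.5" --pt "0 0 0 0 0 0 -0.4" --pt "0 0 0 0 0 0 -0.4" --pt "0 0 0 0 0 0 -0.4" --pt "0 0 0 0 0 0 -0.4" --force 20

```text
clock: 4.3
eef_pos: [450.7, 143.4, -2.0]
tcp_rot: [3.141, 0.001, -2.971]
contact_force: [-0.7, 0.0, 9.2]
opening: 0.701
grasp_force: 7.3
```

```bash
python3 - <<'E'
from h import *
plan(450,144.6,50,3.3136)
im=r.grab_frame("wrist");cv2.imwrite("pics/w2.png",cv2.resize(im,(784,588))[:,:,::-1])
E
```

```text
now 4.3 [450.7 143.4  -2. ] [ 3.1415e+00  1.2000e-03 -2.9712e+00] op 59.6 F [-0.7  0.   9.2] 7.3
turn [ 0.      0.0004 -0.0005] shift [ 0.0017  0.0051 -0.2082]
```

View pics/w2.png

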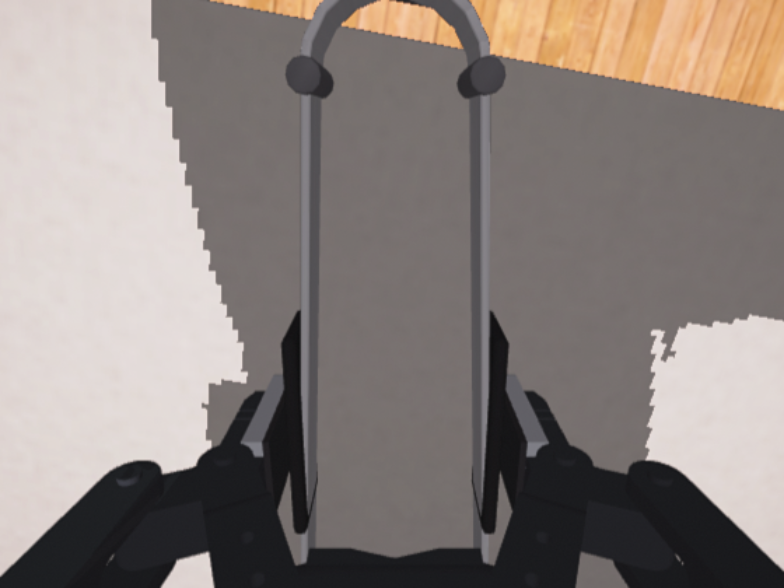

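Fingers sit centred on both pads, 59.6 mm over them. I lift to about z 130.

Call:
carry_out --pt "0 0 0 0 0 -0.02 -0.4" --pt "0 0 0 0 0 -0.06 -0.4" --pt "0 0 0 0 0 -0.12 -0.4" --pt "0 0 0 0 0 -0.2 -0.4" --pt "0 0 0 0 0 -0.3 -0.4" --pt "0 0 0 0 0 -0.4 -0.4" --pt "0 0 0 0 0 -0.5 -0.4" --pt "0 0 0 0 0 -0.52 -0.4"

```text
clock: 5.35
eef_pos: [451.2, 143.6, 129.4]
tcp_rot: [3.141, 0.004, -2.971]
contact_force: [1.0, 0.6, -0.4]
opening: 0.7
grasp_force: 4.9
```

```bash
python3 - <<'E'
from h import *
plan(499.5,22.5,128,2.94)
im=r.grab_frame("side");cv2.imwrite("pics/s2.png",cv2.resize(im[100:310,130:410],(784,588),interpolation=cv2.INTER_CUBIC)[:,:,::-1])
E
```

```text
now 5.35 [451.2 143.6 129.4] [ 3.1411  0.0037 -2.9712] op 59.5 F [ 1.   0.6 -0.4] 4.9
turn [0.0004 0.0011 0.1184] shift [-0.1082 -0.5102  0.0058]
```

View pics/s2.png

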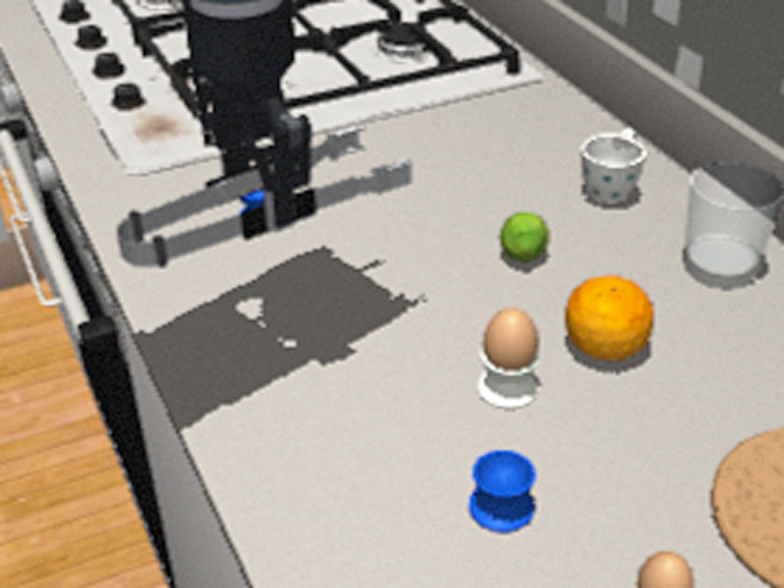

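The tongs are lifted and level: the near jaw is at crop (395,178) and the bow at (140,240). Next, I move over the egg at the same height.

Call:
carry_out --pt "0 0 0.015 -0.014 -0.065 0 -0.4" --pt "0 0 0.035 -0.03 -0.15 0 -0.4" --pt "0 0 0.055 -0.05 -0.24 0 -0.4" --pt "0 0 0.075 -0.07 -0.33 0 -0.4" --pt "0 0 0.095 -0.085 -0.41 0 -0.4" --pt "0 0 0.11 -0.1 -0.475 0 -0.4" --pt "0 0 0.118 -0.108 -0.51 0.006 -0.4" --pt "0 0 0.118 -0.108 -0.51 0.006 -0.4"

```text
clock: 6.4
eef_pos: [498.3, 21.8, 125.4]
tcp_rot: [-3.141, -0.001, 2.94]
contact_force: [0.1, 0.4, -0.4]
opening: 0.696
grasp_force: 4.9
```

```bash
python3 - <<'E'
from h import *
plan(499.5,22.5,128,2.94)
a=r.grab_frame("side");b=r.grab_frame("top");cv2.imwrite("pics/sraw.png",a[:,:,::-1]);cv2.imwrite("pics/traw.png",b[:,:,::-1])
a=cv2.resize(a[150:270,210:360],(400,320),interpolation=cv2.INTER_CUBIC);b=cv2.resize(b[150:270,240:390],(400,320),interpolation=cv2.INTER_CUBIC)
cv2.imwrite("pics/c3.png",cv2.resize(np.hstack([a,b]),(800,320))[:,:,::-1])
E
```

```text
now 6.4 [498.3  21.8 125.4] [-3.1415e+00 -7.0000e-04  2.9402e+00] op 59.2 F [ 0.1  0.4 -0.4] 4.9
turn [-0.     -0.0002  0.0001] shift [-0.0041  0.0039 -0.0106]
```

View pics/c3.png

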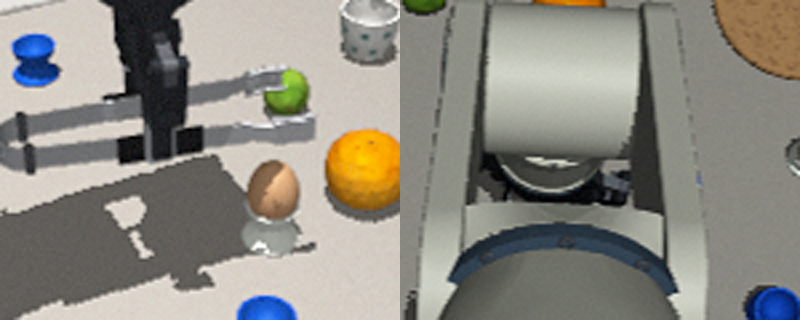

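```bash
cat >> h.py <<'E'
def proj(n,p):
    c=r.get_calibration(n);P=np.linalg.inv(c["pose"]);q=P[:3,:3]@p+P[:3,3];u=c["K"]@np.array([q[0],-q[1],-q[2]]);return u[:2]/u[2]
E
python3 - <<'E'
from h import *
s=r.sense();R=Rm(s["tcp_rot"]).as_matrix()
for nm,p in dict(Rtop=(-116,31,-26),Rbot=(-116,31,-2),Ltop=(-116,-31,-26),Lbot=(-116,-31,-2),Rrear=(-84,31,-26),HRtop=(95,20,-26),HRbot=(95,20,-2),HLtop=(95,-20,-26)).items():
    print(nm,np.round((proj("side",s["eef_pos"]+R@np.array(p))-[210,150])*2.667))
S=cv2.imread("pics/sraw.png")[160:225,200:335];cv2.imwrite("pics/c4.png",cv2.resize(S,(800,385),interpolation=cv2.INTER_CUBIC))
E
```

```text
Rtop [282.  66.]
Rbot [280.  91.]
Ltop [310. 110.]
Lbot [307. 136.]
Rrear [243.  72.]
HRtop [ 15. 114.]
HRbot [ 18. 140.]
HLtop [ 23. 145.]
```

View pics/c4.png

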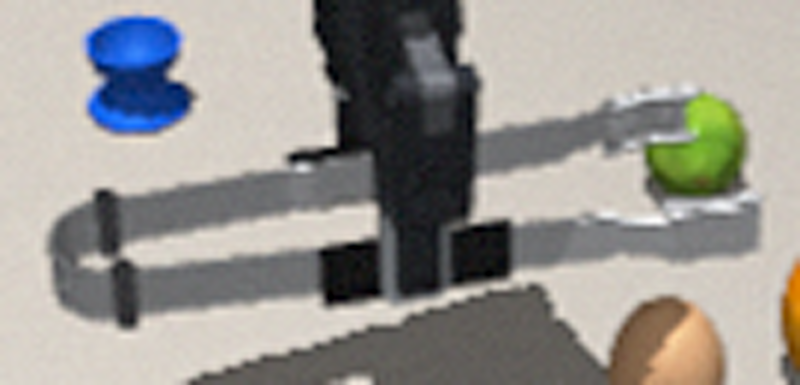

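The jaws and hinge match the prediction to within about 3 mm. Next comes the straight descent around the egg.

Call:
carry_out --pt "0 0 0 0 0.004 0.03 -0.4" --pt "0 0 0 0 0.004 0.08 -0.4" --pt "0 0 0 0 0.004 0.13 -0.4" --pt "0 0 0 0 0.004 0.18 -0.4" --pt "0 0 0 0 0.004 0.23 -0.4" --pt "0 0 0 0 0.004 0.28 -0.4" --pt "0 0 0 0 0.004 0.32 -0.4" --pt "0 0 0 0 0.004 0.33 -0.4"

```text
clock: 7.5
eef_pos: [498.1, 23.2, 42.5]
tcp_rot: [-3.141, -0.001, 2.941]
contact_force: [-0.7, -0.1, -0.3]
opening: 0.699
grasp_force: 4.9
```

```bash
python3 - <<'E'
from h import *
plan(498.5,22.7,42,2.94)
S=r.grab_frame("side")[:,:,::-1];S=S[190:270,220:340];cv2.imwrite("pics/c5.png",cv2.resize(S,(780,520),interpolation=cv2.INTER_CUBIC))
s=r.sense();R=Rm(s["tcp_rot"]).as_matrix()
for nm,p in dict(L84=(-84,-31,-26),L116=(-116,-31,-26),R84=(-84,31,-26),R116=(-116,31,-26),C=(-101,0,-12.5)).items():
    print(nm,np.round((proj("side",s["eef_pos"]+R@np.array(p))-[220,190])*6.5))
E
```

```text
now 7.5 [498.1  23.2  42.5] [-3.1413e+00 -1.1000e-03  2.9412e+00] op 59.4 F [-0.7 -0.1 -0.3] 4.9
turn [-0.0001 -0.0004  0.0004] shift [-0.0018 -0.0015  0.0019]
L84 [576. 233.]
L116 [670. 217.]
R84 [518. 119.]
R116 [607. 104.]
C [593. 198.]
```

View pics/c5.png

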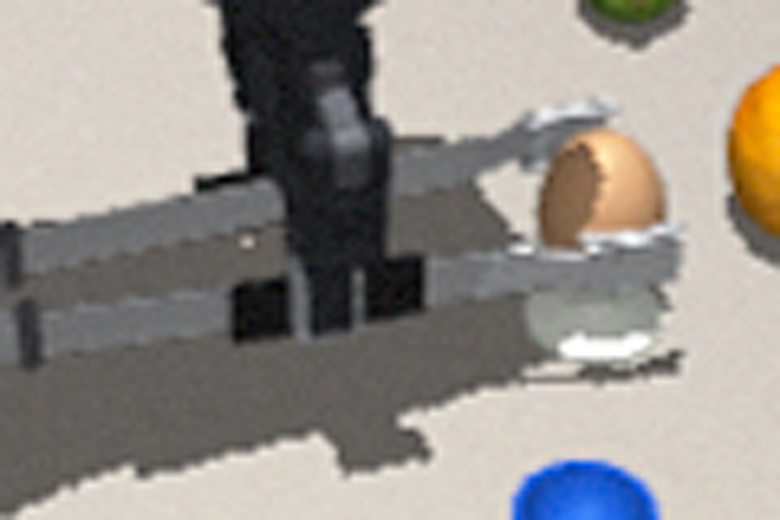

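The egg (crop centre 603,200) sits midway between the near jaw (632,255) and the far jaw (570,140). Now I squeeze.

Call:
carry_out --pt "0 0 0 0 0 -0.001 -0.33" --pt "0 0 0 0 0 -0.002 -0.27" --pt "0 0 0 0 0 -0.004 -0.22" --pt "0 0 0 0 0 -0.006 -0.17" --pt "0 0 0 0 0 -0.006 -0.13" --pt "0 0 0 0 0 -0.006 -0.1" --pt "0 0 0 0 0 -0.006 -0.05" --pt "0 0 0 0 0 -0.006 0" --force 40

```text
clock: 8.55
eef_pos: [498.7, 23.2, 44.8]
tcp_rot: [3.142, 0.0, 2.941]
contact_force: [0.9, 1.1, -0.7]
opening: 0.568
grasp_force: 41.7
```

Call:
carry_out --pt "0 0 0 0 0 0 0.1" --pt "0 0 0 0 0 0 0.2" --pt "0 0 0 0 0 0 0.3" --pt "0 0 0 0 0 0 0.3" --force 40

```text
clock: 9.05
eef_pos: [498.6, 23.2, 44.8]
tcp_rot: [-3.142, 0.0, 2.941]
contact_force: [1.1, 1.3, -0.3]
opening: 0.574
grasp_force: 41.7
```

```bash
python3 - <<'E'
from h import *
plan(498.5,22.7,180,2.94)
S=r.grab_frame("side")[:,:,::-1];S=S[190:270,220:340];cv2.imwrite("pics/c6.png",cv2.resize(S,(780,520),interpolation=cv2.INTER_CUBIC))
E
```

```text
now 9.05 [498.6  23.2  44.8] [-3.1416  0.      2.9412] op 48.8 F [ 1.1  1.3 -0.3] 41.7
turn [-0.      0.      0.0004] shift [-1.000e-04 -2.000e-03 -5.408e-01]
```

View pics/c6.png

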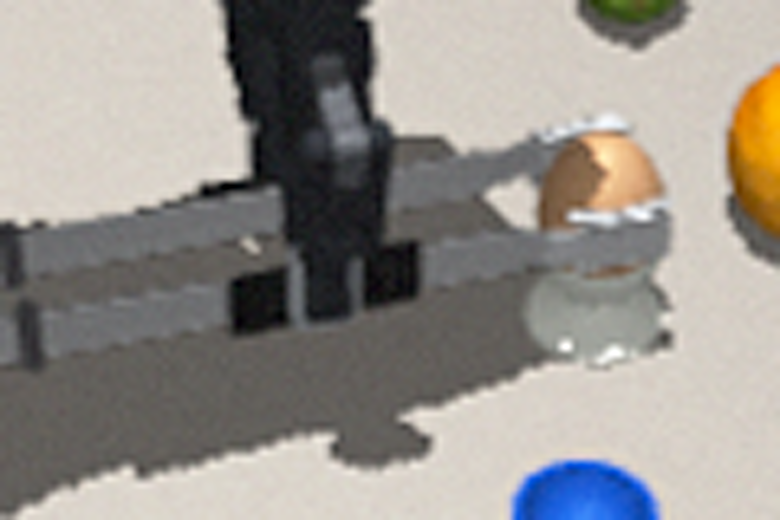

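The jaws are closed on the egg at 48.8 mm over the pads. A strip of egg at (600,270) shows between the near jaw and the cup rim, so the cup is free. Lifting.

Call:
carry_out --pt "0 0 0 0 0 -0.015 0.3" --pt "0 0 0 0 0 -0.04 0.3" --pt "0 0 0 0 0 -0.08 0.3" --pt "0 0 0 0 0 -0.14 0.3" --pt "0 0 0 0 0 -0.22 0.3" --pt "0 0 0 0 0 -0.3 0.3" --pt "0 0 0 0 0 -0.38 0.3" --pt "0 0 0 0 0 -0.45 0.3" --force 40

```text
clock: 10.1
eef_pos: [498.7, 23.2, 159.1]
tcp_rot: [3.141, 0.001, 2.941]
contact_force: [0.6, 0.9, -0.9]
opening: 0.569
grasp_force: 41.7
```

Call:
carry_out --pt "0 0 0 0 0 -0.07 0.3" --pt "0 0 0 0 0 -0.12 0.3" --pt "0 0 0 0 0 -0.14 0.3" --pt "0 0 0 0 0 -0.14 0.3" --pt "0 0 0 0 0 -0.14 0.3" --pt "0 0 0 0 0 -0.14 0.3" --force 40

```text
clock: 10.85
eef_pos: [498.2, 23.2, 191.7]
tcp_rot: [-3.141, -0.001, 2.941]
contact_force: [-0.6, 0.8, -2.8]
opening: 0.567
grasp_force: 41.7
```

```bash
python3 - <<'E'
from h import *
plan(498.5,22.7,180,2.94)
S=r.grab_frame("side")[:,:,::-1];S=S[110:310,180:430];cv2.imwrite("pics/c7.png",cv2.resize(S,(750,600),interpolation=cv2.INTER_CUBIC))
E
```

```text
now 10.85 [498.2  23.2 191.7] [-3.1413e+00 -1.1000e-03  2.9413e+00] op 48.2 F [-0.6  0.8 -2.8] 41.7
turn [-0.0001 -0.0003  0.0004] shift [-0.0015 -0.0017  0.0468]
```

View pics/c7.png

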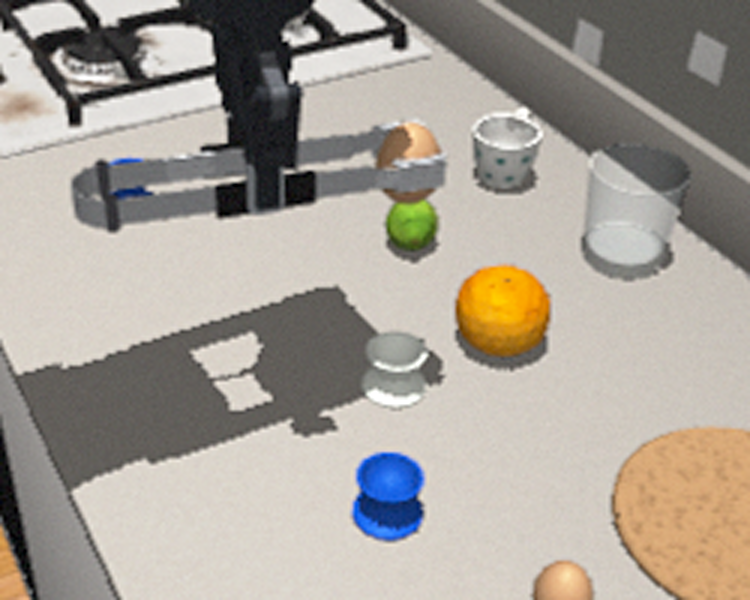

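The egg at (410,162) is held in the jaws about 147 mm up, and the cup is standing empty at (396,368). The orange, the lime and the small egg have not moved. I'm handing in.

```bash
python3 -c "
from rig import r
print(r.sign_off())"
```

```text
the job is handed in; nothing more can be done
None
```

The job is handed in: the larger egg is held in the tongs about 147 mm above where it sat, its cup is left standing, and the other things are untouched.

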